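# Pack the gap under a print platen

## Task

The nose of the printing platen needs support: lay yellow shims flat on the steel rest pad below it, one on top of the other and each pushed straight back to the brass stop pins, as many as it takes for the red wedge to close what is left of the gap. Then slide the wedge in, thin end first, on top of the shims, until you feel it bear on the platen with a good part of its taper underneath but without jacking the platen up, and finish holding the wedge there, gripped and pressed in, not let go. Leave everything else on the table where it is.

Things in the scene. Friction and masses are not known exactly. Their poses are not given: they have to be found in the camera images.
- seat (a point): where shims belong: top face of the steel rest pad (60 mm wide, top 40 mm above the table, on the blue press base). It is the centre of the underside of a bottom shim that lies straight against the stop pins. x: level, the way shims and wedge slide in under the platen, away from the robot; z up. The pad's robot-side end is 39.5 mm before it, so a seated shim's near end overhangs by 33 mm
- pins (a point): foot, on the pad's top face, of the near side of the two brass stop pins that the shims' far ends touch, 72.5 mm beyond seat along its x; pins 6 mm thick, 14 mm tall, 9 mm either side of the centreline
- platen_edge (a point): lower edge, on the robot's side, of the platen (grey board, black rubber top, 90 mm wide along seat x, 330 long, 15 thick, from a column at its left to 50 mm right of this point), above the pad's centreline, 27.5 mm before seat along x. Its height above seat is the gap to pack, 20 to 30 mm, different each time. Axes as seat; it rises with the platen
- platen (a joint): how far the platen has been lifted off its lower stop, in m: 0 resting, up to 0.012. It weighs 0.6 kg and a weak spring (0.5 N per mm) also presses it down, so about 6 N from below starts to lift it
- shim1_center (a point): centre of one of three identical yellow plastic shims, flat bars 145 (x) x 32 (y) x 8 (z) mm, lying flat on the table at the start, x axis pointing roughly away from the robot; about 55 g
- shim2_center (a point): centre of one of three identical yellow plastic shims, flat bars 145 (x) x 32 (y) x 8 (z) mm, lying flat on the table at the start, x axis pointing roughly away from the robot; about 55 g
- shim3_center (a point): centre of one of three identical yellow plastic shims, flat bars 145 (x) x 32 (y) x 8 (z) mm, lying flat on the table at the start, x axis pointing roughly away from the robot; about 55 g
- wedge_grip (a point): centre of the handle block of the red wedge (handle 50 along x, 32 wide, 26 mm high); the wedge's flat underside is 13 mm below this point and it lies on it at the start. x points from the handle to the thin tip, z up. About 110 g
- wedge_tip (a point): middle of the lower edge of the wedge's thin end, 135 mm ahead of wedge_grip; axes as there. The wedge is 160 mm long, 32 wide; before the handle its top slopes evenly over 110 mm, from 18.6 mm thick at the handle to 4 mm at this tip
- ink_green: bystander: green ink jar, 90 mm wide, 100 mm tall, origin under its centre
- ink_blue: bystander: blue ink jar, 90 mm wide, 100 mm tall, origin under its centre
- spray_can: bystander: spray can with red band, 66 mm wide, 190 mm tall, origin under its centre
- tape_roll: bystander: roll of tape lying flat, 100 mm across, 25 mm high, origin under its centre
- wrench: bystander: wrench, 160 mm long, lying on the table
Mind the look-alikes: they are no part of the job. What is shaped like the part that bears wedge_grip but brown or green is not meant.

How it is judged (in metres and radians):
On the way, in this order (a step that is already met when the one before it is completed fails the run):
1. a shim lies flat on the rest pad, home against the pins, and is let go ((((x of shim1_center in the frame of seat between -0.01 and 0.01 m and y of shim1_center in the frame of seat between -0.012 and 0.012 m and angle between the x axis of shim1_center and the x axis of seat, either way round below 0.15 rad and angle between shim1_center's own z axis and vertical below 0.1 rad and z of shim1_center in the frame of seat between 0 and 0.025 m) and z of shim1_center in the frame of seat below 0.007 m) or ((x of shim2_center in the frame of seat between -0.01 and 0.01 m and y of shim2_center in the frame of seat between -0.012 and 0.012 m and angle between the x axis of shim2_center and the x axis of seat, either way round below 0.15 rad and angle between shim2_center's own z axis and vertical below 0.1 rad and z of shim2_center in the frame of seat between 0 and 0.025 m) and z of shim2_center in the frame of seat below 0.007 m) or ((x of shim3_center in the frame of seat between -0.01 and 0.01 m and y of shim3_center in the frame of seat between -0.012 and 0.012 m and angle between the x axis of shim3_center and the x axis of seat, either way round below 0.15 rad and angle between shim3_center's own z axis and vertical below 0.1 rad and z of shim3_center in the frame of seat between 0 and 0.025 m) and z of shim3_center in the frame of seat below 0.007 m)) and contact force between the fingers and anything else below 0.2 N), for 0.2 s.
2. the held wedge has its tip at least 15 mm under the platen, above a shim (x of wedge_tip in the frame of platen_edge above 0.015 m and y of wedge_tip in the frame of platen_edge between -0.015 and 0.015 m and z of wedge_tip in the frame of seat above 0.006 m and contact force between the fingers and wedge above 1 N), for 0.1 s.
At the end, for the whole second after the job is handed in: Shims on the pad flat, within 10 mm of the pins, 12 mm of the centreline, 0.15 rad of straight; the wedge on them, within 15 mm and 0.15 rad, tip 18 to 105 mm past the platen edge, bearing on the platen with over 1.5 N, platen lifted under 3 mm; fingers still gripping the wedge; all still ((((x of shim1_center in the frame of seat between -0.01 and 0.01 m and y of shim1_center in the frame of seat between -0.012 and 0.012 m and angle between the x axis of shim1_center and the x axis of seat, either way round below 0.15 rad and angle between shim1_center's own z axis and vertical below 0.1 rad and z of shim1_center in the frame of seat between 0 and 0.025 m) and z of shim1_center in the frame of seat below 0.007 m) or ((x of shim2_center in the frame of seat between -0.01 and 0.01 m and y of shim2_center in the frame of seat between -0.012 and 0.012 m and angle between the x axis of shim2_center and the x axis of seat, either way round below 0.15 rad and angle between shim2_center's own z axis and vertical below 0.1 rad and z of shim2_center in the frame of seat between 0 and 0.025 m) and z of shim2_center in the frame of seat below 0.007 m) or ((x of shim3_center in the frame of seat between -0.01 and 0.01 m and y of shim3_center in the frame of seat between -0.012 and 0.012 m and angle between the x axis of shim3_center and the x axis of seat, either way round below 0.15 rad and angle between shim3_center's own z axis and vertical below 0.1 rad and z of shim3_center in the frame of seat between 0 and 0.025 m) and z of shim3_center in the frame of seat below 0.007 m)) and (horizontal distance between shim1_center and seat above 0.13 m or (x of shim1_center in the frame of seat between -0.01 and 0.01 m and y of shim1_center in the frame of seat between -0.012 and 0.012 m and angle between the x axis of shim1_center and the x axis of seat, either way round below 0.15 rad and angle between shim1_center's own z axis and vertical below 0.1 rad and z of shim1_center in the frame of seat between 0 and 0.025 m)) and (horizontal distance between shim2_center and seat above 0.13 m or (x of shim2_center in the frame of seat between -0.01 and 0.01 m and y of shim2_center in the frame of seat between -0.012 and 0.012 m and angle between the x axis of shim2_center and the x axis of seat, either way round below 0.15 rad and angle between shim2_center's own z axis and vertical below 0.1 rad and z of shim2_center in the frame of seat between 0 and 0.025 m)) and (horizontal distance between shim3_center and seat above 0.13 m or (x of shim3_center in the frame of seat between -0.01 and 0.01 m and y of shim3_center in the frame of seat between -0.012 and 0.012 m and angle between the x axis of shim3_center and the x axis of seat, either way round below 0.15 rad and angle between shim3_center's own z axis and vertical below 0.1 rad and z of shim3_center in the frame of seat between 0 and 0.025 m)) and x of wedge_tip in the frame of platen_edge between 0.018 and 0.105 m and y of wedge_tip in the frame of platen_edge between -0.015 and 0.015 m and angle between the x axis of wedge_grip and the x axis of seat, either way round below 0.15 rad and angle between wedge_grip's own z axis and vertical below 0.1 rad and contact force between wedge and platen above 1.5 N and (contact force between wedge and shim1 above 1 N or contact force between wedge and shim2 above 1 N or contact force between wedge and shim3 above 1 N) and contact force between any of shim1, shim2, shim3 and press above 1 N and value of joint platen below 0.003 m and contact force between the fingers and wedge above 2 N and linear speed of wedge below 0.02 m/s); the arm keeps its last pose, push and grip.
It fails at once if the platen is jacked up by more than 4 mm (value of joint platen above 0.004 m).
It fails at once if a bystander is moved by more than 30 mm (distance of any of ink_green, ink_blue, spray_can, tape_roll, wrench from where it was at the start of the episode above 0.03 m).
It also fails if it takes over 72 s, if anything falls off the work surface, if the arm or the gripper's body presses on something with over 40 N, if the wrist force passes 120 N, or if a joint passes its speed limit or range.

## Robot

A 6-joint arm with a two-finger parallel gripper is mounted at the origin on the work surface. World frame = base frame: x ahead of the robot, y to its left, z up, the work surface at z = 0. Lengths are in mm, angles in degrees, forces in N, time in s.
With the tool pointing down it reaches from about 350 to 725 mm from the base axis. Payload 4.3 kg.
Tool frame: the origin (TCP) lies midway between the tips of the shut fingers; the grasp point (between the pads) lies 19 mm behind it; z points along the fingers, x is the direction in which the jaws open and shut, and the axes are right-handed (so a half turn about z gives the same grasp; the last joint's range is limited). The gripper opens to 85 mm and grips with 20 to 120 N. Pads are 22 mm wide; open, the fingers measure 114 mm over their backs; the gripper's body (76 mm by 85 mm) begins 54 mm behind the grasp point. The pads swing forward as they close: fully open they stand 13 mm farther back than shut.
Start: joints at [-79.773, 21.618, 4.641, 73.018, 0, 83.68], TCP at [163.772, -551.222, 231.329] pointing down, gripper open.
Joint ranges: [-156.06, 156.06], [-48.1, 94.91], [-58.44, 69.94], [-101.28, 121.22], [-78.64, 73.56], [-180, 180]. Speed limits (degrees/s): [147.25, 147.25, 180, 180, 180, 180].

## Interface

Orientations are given as [roll, pitch, yaw] about the fixed x, y, z axes, in that order (R = Rz(yaw) Ry(pitch) Rx(roll)).
In Python, from bench import ctrl, solve_ik, viewer gives the robot as it stands. Calls block until the motion is done:
- ctrl.move_pose(position, orientation): joint-space move of the TCP to a pose.
- ctrl.move_straight(position, ori=None, rate=150, contact_N=None): straight line of the TCP; ori=None keeps the orientation; rate is the mean speed in mm/s. With contact_N (N) it stops when the force on the tool has changed by that much, and returns True; else False.
- ctrl.set_joints(angles): joint-space move.
- ctrl.gripper_open() and ctrl.clamp(strength=None): open the fingers fully, or close them until they stop; strength is the grip in N (None keeps the last).
- ctrl.hold(seconds).
- solve_ik(position, orientation): joint angles nearest the present ones, or None.
- viewer.snapshot(name): name is "scene" or "top" or "wrist"; returns a dict with "frame" (480x640x3 uint8, red, green, blue), "camera_matrix" (3x3 intrinsics, pixels), "k1" (the pictures are not rectified: a ray, as slopes to the right and down, at radius r is drawn at 1 + k1 r^2 times it, then the intrinsics apply), "world_from_camera" (4x4, takes a point from camera to world coordinates); the wrist camera has in their place "hand_eye" (4x4, takes a point from camera to tool coordinates, whose origin is the TCP and whose axes are the tool frame's). Camera axes: x right, y down, z forward; pixel columns grow to the right and rows downward; lengths in mm; the calibration is good to about 2 mm. A picture is of the moment at which its call begins: read the wrist's pose just before it. There is no depth.
A pose or a line that the arm cannot do raises ctrl.PlanningError and nothing moves.
- ctrl.close_job(): hands the job in, once; it reports no verdict.
Readings, each from a call of its own:
- ctrl.get_time(): time.
- ctrl.get_q(): joint angles.
- ctrl.get_dq(): joint speeds.
- ctrl.get_joint_efforts(): joint torques, N m.
- ctrl.get_eef_pos(): TCP position.
- ctrl.get_eef_rot(): TCP orientation.
- ctrl.get_contact_force(): force on the tool from outside, world axes, zero at the start.
- ctrl.get_ft_torque(): the same for the moment, N m.
- ctrl.get_width(): finger opening in mm.
Only numpy, scipy, OpenCV 4.12 (cv2) and the standard library are available. Lean on these libraries where they do the work, as an engineer would, in place of code of your own. Each camera call takes 0.05 s, during which the arm holds its last target.

## Working session

There is one attempt and no reset: what is moved stays moved. The work goes in short steps, each a Python script; the robot and the scene stay as the last script left them, time stands still between calls to the robot, and variables do not carry over. Pictures are saved under pics/ and viewed, and the job is handed in when it is done.

```bash
ls; mkdir -p pics; python3 - <<'E'
from bench import ctrl, viewer
import cv2
print(ctrl.get_time(),ctrl.get_eef_pos(),ctrl.get_eef_rot(),ctrl.get_width())
for n in ["scene","top","wrist"]:
    s=viewer.snapshot(n); cv2.imwrite(f"pics/{n}0.png",s["frame"][:,:,::-1])
    print(n,s["camera_matrix"],s["k1"],s.get("world_from_camera",s.get("hand_eye")))
E
```

```text
pics
0.0 [ 163.6415398  -550.53988888  230.36833773] [-1.79988140e+02  1.14909899e-01 -7.34519120e+01] 85.47562288057395
scene [[576.3188281    0.         311.07053507]
 [  0.         576.3188281  236.40596482]
 [  0.           0.           1.        ]] 0.06355979772128414 [[-6.67308116e-01  4.85826319e-01 -5.64510997e-01  1.20455928e+03]
 [ 7.44755712e-01  4.41614273e-01 -5.00315664e-01  4.66162578e+02]
 [ 6.22959614e-03 -7.54287493e-01 -6.56514714e-01  9.20458527e+02]
 [ 0.00000000e+00  0.00000000e+00  0.00000000e+00  1.00000000e+00]]
top [[590.03030409   0.         314.99422441]
 [  0.         590.03030409 240.33002056]
 [  0.           0.           1.        ]] -0.13292367941880387 [[ 2.37850813e-02 -9.94599538e-01  1.01024894e-01  3.23323828e+02]
 [-9.99602639e-01 -2.51897113e-02 -1.26507946e-02 -1.53581295e+02]
 [ 1.51272623e-02 -1.00683850e-01 -9.94803462e-01  1.65576005e+03]
 [ 0.00000000e+00  0.00000000e+00  0.00000000e+00  1.00000000e+00]]
wrist [[353.53609908   0.         325.17365123]
 [  0.         353.53609908 235.78846761]
 [  0.           0.           1.        ]] -0.004660402959845835 [[ 9.99999310e-01 -9.84293930e-04  6.41509037e-04  1.36238189e+00]
 [ 7.71791483e-04  9.62019470e-01  2.72979748e-01 -6.99440976e+01]
 [-8.85836493e-04 -2.72979064e-01  9.62019566e-01 -1.42536197e+02]
 [ 0.00000000e+00  0.00000000e+00  0.00000000e+00  1.00000000e+00]]
```

View pics/top0.png

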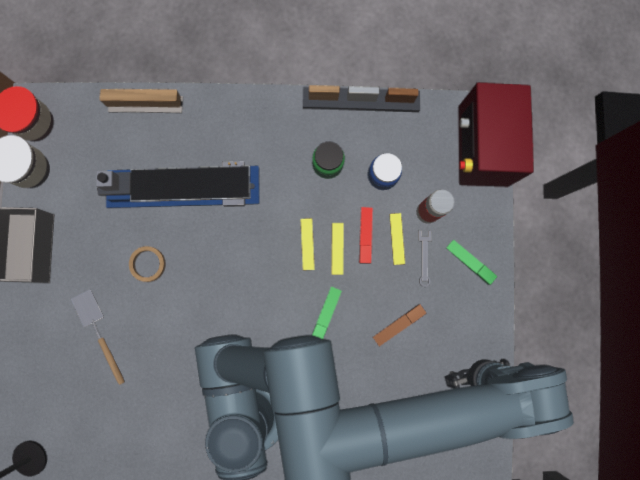

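View pics/scene0.png

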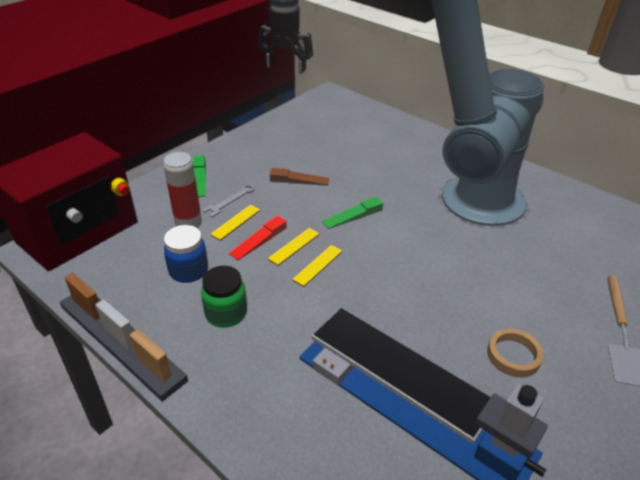

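View pics/wrist0.png

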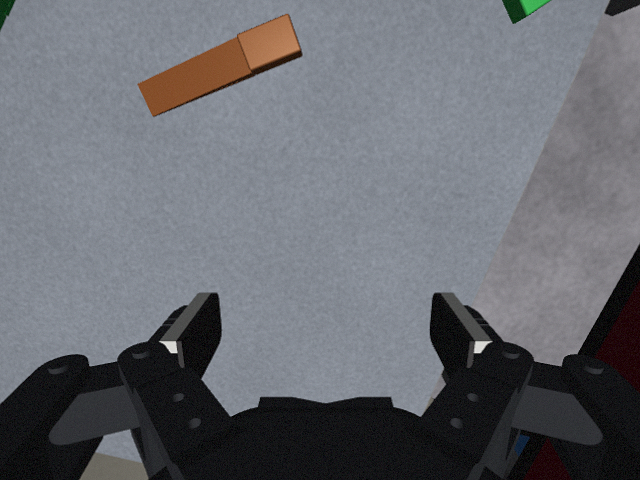

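```bash
cat > h.py <<'E'
import numpy as np, cv2
from scipy.spatial.transform import Rotation as Ro
from bench import ctrl, solve_ik, viewer
def snap(name, save=None):
    p=np.array(ctrl.get_eef_pos()); o=np.array(ctrl.get_eef_rot())
    s=viewer.snapshot(name)
    if name=="wrist":
        T=np.eye(4); T[:3,:3]=Ro.from_euler('xyz',o,degrees=True).as_matrix(); T[:3,3]=p
        s["T"]=T@s["hand_eye"]
    else: s["T"]=np.array(s["world_from_camera"])
    if save:
        cv2.imwrite(f"pics/{save}.png",s["frame"][:,:,::-1])
        np.savez(f"pics/{save}.npz",T=s["T"],K=s["camera_matrix"],k1=s["k1"],frame=s["frame"])
    return s
def load(n):
    d=np.load(f"pics/{n}.npz"); return dict(T=d["T"],camera_matrix=d["K"],k1=float(d["k1"]),frame=d["frame"])
def rays(s,uv):
    uv=np.asarray(uv,float).reshape(-1,1,2)
    n=cv2.undistortPoints(uv,s["camera_matrix"],np.array([s["k1"],0,0,0.]))[:,0]
    d=np.c_[n,np.ones(len(n))]@s["T"][:3,:3].T
    return s["T"][:3,3],d/np.linalg.norm(d,axis=1,keepdims=True)
def onz(s,uv,z):
    c,d=rays(s,uv); return c+d*((z-c[2])/d[:,2])[:,None]
def proj(s,P):
    W=np.linalg.inv(s["T"]); P=np.asarray(P,float).reshape(-1,3)
    return cv2.projectPoints(P,cv2.Rodrigues(W[:3,:3])[0],W[:3,3],s["camera_matrix"],np.array([s["k1"],0,0,0.]))[0][:,0]
def tri(obs):
    A=np.zeros((3,3));b=np.zeros(3)
    for s,uv in obs:
        c,d=rays(s,[uv]);M=np.eye(3)-np.outer(d[0],d[0]);A+=M;b+=M@c
    return np.linalg.solve(A,b)
def blobs(s,hlo,hhi,smin,vmin,amin):
    hsv=cv2.cvtColor(s["frame"],cv2.COLOR_RGB2HSV)
    m=cv2.inRange(hsv,(hlo,smin,vmin),(hhi,255,255))
    n,l,st,c=cv2.connectedComponentsWithStats(m)
    out=[]
    for i in range(1,n):
        if st[i,4]>=amin:
            cs,_=cv2.findContours((l==i).astype(np.uint8),cv2.RETR_EXTERNAL,cv2.CHAIN_APPROX_NONE)
            out.append((st[i,4],c[i],cs[0][:,0]))
    return out
E
python3 - <<'E'
from h import *
s=snap("top","top1")
for nm,a in [("yel",(22,34,150,100,60)),("red",(0,5,180,100,60))]:
    for A,c,cs in blobs(s,*a):
        P=onz(s,cs,8 if nm=="yel" else 15).astype(np.float32)
        r=cv2.minAreaRect(P[:,:2]); print(nm,A,c.round(1),np.round(r[0],1),np.round(r[1],1),round(r[2],1))
print(onz(s,[(259,166),(259,204),(106,206),(108,168)],15).round())
print(onz(s,[(222,205),(243,205),(244,162),(223,162)],40).round())
print(onz(s,[(130,168),(248,166),(249,198),(131,200)],80).round())
for nm,uv,z in [("jarg",(328,155),100),("jarb",(387,170),100),("can",(440,200),190),("tape",(147,264),25)]: print(nm,onz(s,[uv],z).round())
for p,yaw in [((420,200,260),90),((420,200,260),-90)]:
    print(solve_ik(p,[180,0,yaw]))
E
```

```text
Traceback (most recent call last):
cv2.error: OpenCV(4.12.0) /io/opencv/modules/imgproc/src/convhull.cpp:143: error: (-215:Assertion failed) total >= 0 && (depth == CV_32F || depth == CV_32S) in function 'convexHull'
```

```bash
python3 - <<'E'
from h import *
s=load("top1")
for nm,a in [("yel",(22,34,150,100,60)),("red",(0,5,180,100,60))]:
    for A,c,cs in blobs(s,*a):
        P=np.ascontiguousarray(onz(s,cs,8 if nm=="yel" else 15)[:,:2],dtype=np.float32)
        r=cv2.minAreaRect(P); print(nm,A,c.round(1),np.round(r[0],1),np.round(r[1],1),round(r[2],1))
print(onz(s,[(259,166),(259,204),(106,206),(108,168)],15).round())
print(onz(s,[(222,205),(243,205),(244,162),(223,162)],40).round())
print(onz(s,[(130,168),(248,166),(249,198),(131,200)],80).round())
for nm,uv,z in [("jarg",(328,155),100),("jarb",(387,170),100),("can",(440,200),190),("tape",(147,264),25)]: print(nm,onz(s,[uv],z).round())
for p,yaw in [((420,200,260),90),((420,200,260),-90)]:
    print(solve_ik(p,[180,0,yaw]))
E
```

```text
yel 92 [468.4 164.6] [ 721.8 -612.8] [20.7 38.9] 89.4
red 1351 [ 16.1 108.4] [862.8 717.7] [138.8 114.8] 6.8
[[698. -11.  15.]
 [589. -14.  15.]
 [573. 423.  15.]
 [684. 425.  15.]]
[[579.  86.  40.]
 [581.  28.  40.]
 [703.  30.  40.]
 [701.  89.  40.]]
[[670. 339.  80.]
 [682.  14.  80.]
 [594.   8.  80.]
 [581. 331.  80.]]
jarg [[ 714. -203.  100.]]
jarb [[ 677. -363.  100.]]
can [[ 583. -487.  190.]]
tape [[411. 292.  25.]]
[17.64261764  8.41696925 -8.70468388 72.87834687  0.         17.64261764]
[  17.64261764    8.41696925   -8.70468388   72.87834687    0.
 -162.35738236]
```

```bash
python3 - <<'E'
from h import *
s=load("top1")
hsv=cv2.cvtColor(s["frame"],cv2.COLOR_RGB2HSV)
for u,v in [(307,245),(338,248),(397,240),(366,225),(366,255)]: print(s["frame"][v,u],hsv[v,u])
for nm,a in [("yel",(20,36,110,80,200)),("red",(0,9,130,60,200)),("red2",(172,180,130,60,200))]:
    for A,c,cs in blobs(s,*a):
        P=np.ascontiguousarray(onz(s,cs,8 if nm=="yel" else 15)[:,:2],dtype=np.float32)
        r=cv2.minAreaRect(P); print(nm,A,c.round(1),np.round(r[0],1),np.round(r[1],1),round(r[2],1))
ctrl.move_pose([440,58,330],[180,0,90])
snap("wrist","w1"); print(ctrl.get_time(),ctrl.get_eef_pos())
E
```

```text
[223 224 109] [ 30 131 224]
[223 224 108] [ 30 132 224]
[223 224 104] [ 30 137 224]
[219  72  65] [  1 179 219]
[219  87  78] [  2 164 219]
yel 562 [396.9 238.6] [ 501.8 -405.6] [143.9  31.7] 5.2
yel 548 [307.1 244. ] [ 480.1 -152.6] [142.1  30.1] 4.2
yel 560 [337. 248.] [ 470.9 -236.8] [141.   28.2] 1.2
red 1457 [ 16.6 108.6] [863.4 716.2] [144.3 117.9] 6.8
red 615 [365.5 234.8] [ 510.3 -315.7] [155.4  31. ] 0.8
red2 4765 [504.2 127.7] [ 837.3 -720.3] [266.4 164.6] 0.0
2.65 [440.16933288  57.38183931 329.804794  ]
```

View pics/w1.png

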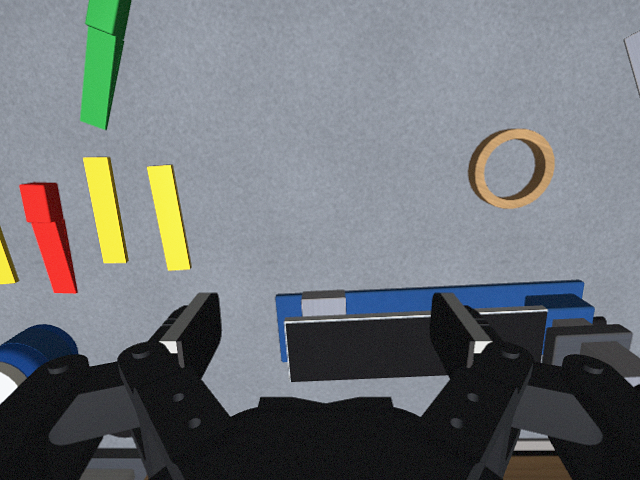

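```bash
cat >> h.py <<'E'
def ori(t,phi=0,flip=True):
    """tool z tilted forward t deg; flip: camera on far side (yaw -90). phi rotates about world z"""
    z=np.array([np.sin(np.radians(t)),0,-np.cos(np.radians(t))]); x=np.array([0,-1. if flip else 1.,0]); y=np.cross(z,x)
    R=Ro.from_euler('z',phi,degrees=True)*Ro.from_matrix(np.c_[x,y,z])
    return R.as_euler('xyz',degrees=True)
E
python3 - <<'E'
from h import *
s=load("w1")
for nm,a in [("yel",(20,36,110,80,200)),("red",(0,9,130,60,200))]:
    for A,c,cs in blobs(s,*a):
        P=np.ascontiguousarray(onz(s,cs,8 if nm=="yel" else 15)[:,:2],dtype=np.float32)
        r=cv2.minAreaRect(P); print(nm,A,c.round(1),np.round(r[0],1),np.round(r[1],1),round(r[2],1))
for t in (30,40,50,60,70):
    for p in ([480,58,120],[500,10,140],[500,58,170],[460,100,150]):
        print(t,p,[None if (q:=solve_ik(p,ori(t,0,f))) is None else q.round() for f in (True,)])
E
```

```text
yel 2764 [105.4 208.6] [ 470.1 -238.6] [144.1  35.8] 0.7
yel 2577 [168.8 216.5] [ 481.1 -154.4] [144.7  33.8] 3.9
yel 546 [  5.9 264. ] [ 535.5 -385.9] [25.  85.2] 75.6
red 3327 [ 49.4 233.3] [ 508.2 -317.9] [ 50.4 155.3] 89.8
30 [480, 58, 120] [array([ -1.,  -6., -55.,  10.,   0., 179.])]
30 [500, 10, 140] [array([ -9.,  -6., -52.,  14.,   4., 172.])]
30 [500, 58, 170] [array([ -1.,  -7., -48.,  19.,   0., 179.])]
30 [460, 100, 150] [array([   7.,  -10.,  -53.,   17.,   -3., -174.])]
40 [480, 58, 120] [None]
40 [500, 10, 140] [None]
40 [500, 58, 170] [None]
40 [460, 100, 150] [None]
50 [480, 58, 120] [None]
50 [500, 10, 140] [None]
50 [500, 58, 170] [None]
50 [460, 100, 150] [None]
60 [480, 58, 120] [None]
60 [500, 10, 140] [None]
60 [500, 58, 170] [None]
60 [460, 100, 150] [None]
70 [480, 58, 120] [None]
70 [500, 10, 140] [None]
70 [500, 58, 170] [None]
70 [460, 100, 150] [None]
```

```bash
python3 - <<'E'
from h import *
for i,p in enumerate(([460,58,70],[450,-30,80])):
    for t in (38,35,32,30,27,24,20):
        if solve_ik(p,ori(t)) is not None:
            try: ctrl.move_pose(p,ori(t))
            except ctrl.PlanningError as e: print(e); continue
            ctrl.hold(0.1)
            print(t,ctrl.get_eef_pos(),ctrl.get_eef_rot(),ctrl.get_time()); snap("wrist",f"p{i}"); break
E
```

```text
24 [460.4083645   57.95976625  70.28101878] [-1.55969292e+02 -4.37009945e-03 -8.99983484e+01] 5.4
24 [449.80579342 -29.44526089  79.8034888 ] [-1.56022091e+02  2.59499776e-02 -8.99645743e+01] 6.0
```

View pics/p0.png

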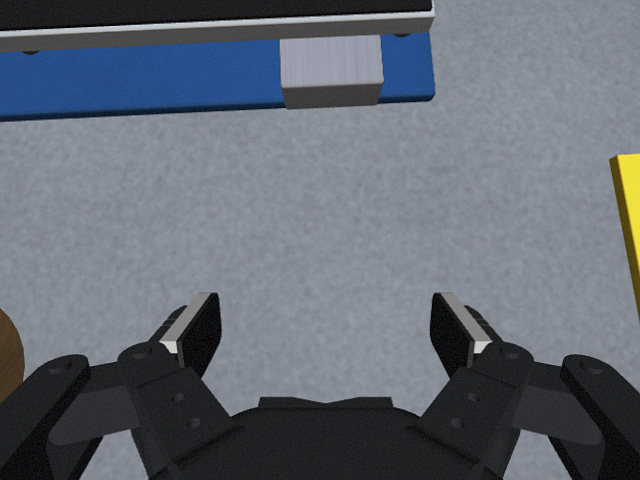

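View pics/p1.png

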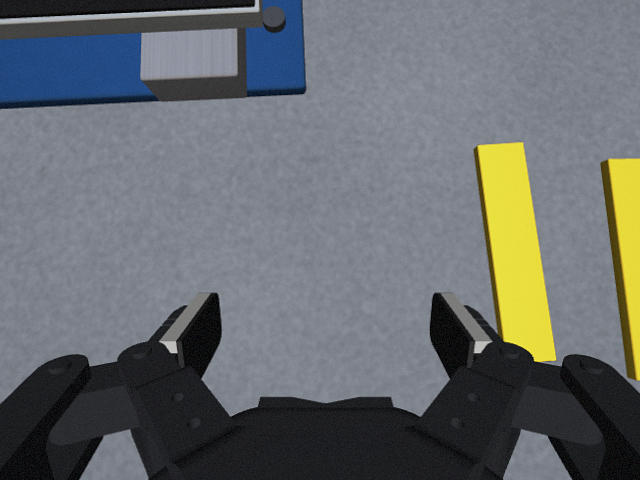

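```bash
python3 - <<'E'
import cv2
a=cv2.imread("pics/p0.png"); b=cv2.imread("pics/p1.png")
a=cv2.resize(a[0:115,260:445],None,fx=4,fy=4,interpolation=cv2.INTER_CUBIC)[:, :740]
b=cv2.resize(b[0:115,125:310],None,fx=4,fy=4,interpolation=cv2.INTER_CUBIC)
cv2.imwrite("pics/p0z.png",a); cv2.imwrite("pics/p1z.png",b)
E
```

```text
(no output)
```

View pics/p0z.png

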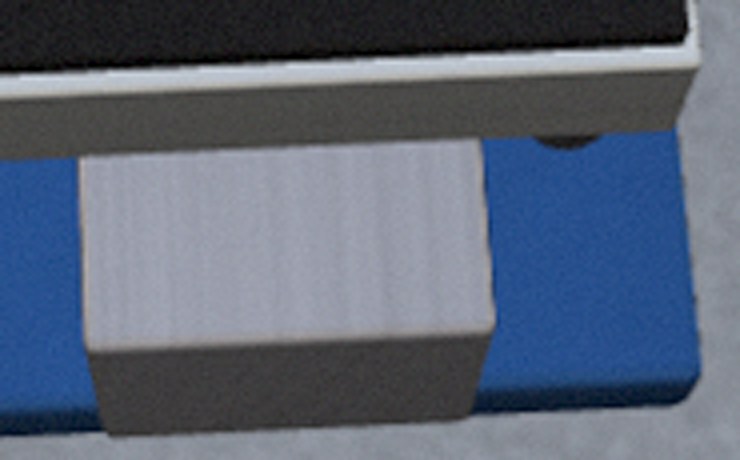

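View pics/p1z.png

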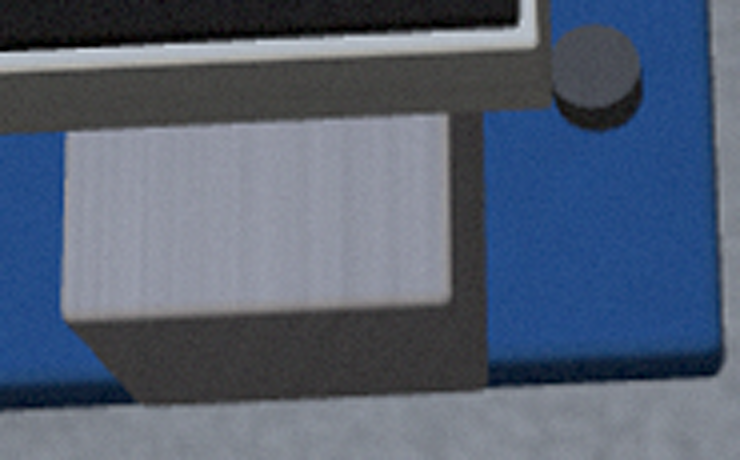

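```bash
python3 - <<'E'
from h import *
a=load("p0");b=load("p1")
f=lambda x,y,o:((x+.5)/4-.5+o,(y+.5)/4-.5)
A=[f(90,349,260),f(493,327,260),f(672,131,260),f(698,66,260)]
B=[f(65,319,125),f(449,301,125),f(549,105,125)]
Ls=[]
for s,U in ((a,A),(b,B)):
    P=onz(s,U[:2],40); d=P[0]-P[1]; print("pad",P.round(1),np.linalg.norm(d), np.degrees(np.arctan2(-d[0],d[1])))
for i in range(3): 
    p=tri([(a,A[i]),(b,B[i])]); print(i,p.round(1), [ (proj(s,p)[0]-U[i]).round(2) for s,U in ((a,A),(b,B))])
# z along corner ray where it is 12mm ahead of pad near edge
for s,U in ((a,A),(b,B)):
    P=onz(s,U[:2],40)
    ex=np.array([P[0][1]-P[1][1],-(P[0][0]-P[1][0])]);ex/=np.linalg.norm(ex); 
    ey=np.array([-ex[1],ex[0]]); m=(P[0]+P[1])[:2]/2
    for z in (55,60,62,64,66,68,70,72):
        q=onz(s,[U[2]],z)[0]; print(z,((q[:2]-m)@ex).round(1),((q[:2]-m)@ey).round(1))
    print("seat",m+39.5*ex,np.degrees(np.arctan2(ex[1],ex[0])))
E
```

```text
pad [[580.3  81.3  40. ]
 [583.7  23.3  40. ]] 58.10034707185733 3.3542661443037214
pad [[580.4  81.   40. ]
 [583.2  22.9  40. ]] 58.21510101493474 2.801132613266743
0 [580.8  81.4  39.2] [array([ 0.  , -0.05]), array([0.01, 0.05])]
1 [584.2  23.2  38.9] [array([-0.04,  0.39]), array([-0.02, -0.37])]
2 [596.5   3.8  63.9] [array([ 0.09, -0.58]), array([0.03, 0.55])]
55 18.1 -52.5
60 14.3 -50.7
62 12.7 -49.9
64 11.2 -49.2
66 9.7 -48.5
68 8.1 -47.7
70 6.6 -47.0
72 5.1 -46.3
seat [621.45487974  54.64799672] 3.3542661443037214
55 19.9 -47.4
60 15.9 -48.2
62 14.2 -48.5
64 12.6 -48.8
66 11.0 -49.1
68 9.3 -49.4
70 7.7 -49.8
72 6.1 -50.1
seat [621.2402609   53.85745371] 2.801132613266743
```

```bash
python3 - <<'E'
from h import *
for n in ("p0","p1"):
    s=load(n); g=cv2.cvtColor(s["frame"],cv2.COLOR_RGB2HSV)
    blue=cv2.inRange(g,(100,120,50),(125,255,255))
    # bottom boundary of blue per column
    xs=range(5,130,5) if n=="p1" else list(range(5,270,5))
    bot=[(x,np.nonzero(blue[:200,x])[0].max()) for x in xs]
    P=onz(s,bot,10); k=np.polyfit(P[:,1],P[:,0],1); print(n,"base front",np.degrees(np.arctan(-k[0])),np.std(P[:,0]-np.polyval(k,P[:,1])))
    top=[(x,np.nonzero(blue[:200,x])[0].min()) for x in xs]
    P=onz(s,top,64); k=np.polyfit(P[:,1],P[:,0],1); print(n,"platen low edge",np.degrees(np.arctan(-k[0])),np.std(P[:,0]-np.polyval(k,P[:,1])))
s=load("top1"); 
print(onz(s,[(222,205),(243,205),(244,162),(223,162)],40).round())
cv2.imwrite("pics/topz.png",cv2.resize(s["frame"][150:220,90:270,::-1],None,fx=4,fy=4,interpolation=cv2.INTER_CUBIC))
E
```

```text
p0 base front 2.824141563625513 0.9077489960191446
p0 platen low edge 2.9944056740552125 0.3965539441924207
p1 base front 2.6638142916642935 1.1376771771126608
p1 platen low edge 2.6797494533800403 0.17181960446636088
[[579.  86.  40.]
 [581.  28.  40.]
 [703.  30.  40.]
 [701.  89.  40.]]
```

View pics/topz.png

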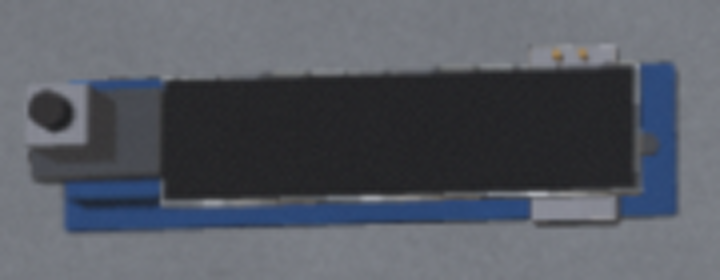

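```bash
python3 - <<'E'
from h import *
s=load("top1"); f=lambda x,y:((x+.5)/4-.5+90,(y+.5)/4-.5+150)
print("pins",onz(s,[f(557,54),f(584,54)],52).round(1)); print("pad near",onz(s,[f(531,222),f(617,221)],40).round(1)); print("pad far",onz(s,[f(531,44),f(617,43)],40).round(1))
seat=np.array([621.3,54.3]);ph=np.radians(2.9); ex=np.array([np.cos(ph),np.sin(ph)]);ey=np.array([-ex[1],ex[0]])
for nm,x,y,z in [("pinL",75.5,9,54),("pinR",75.5,-9,54),("near",-39.5,30,40),("nearR",-39.5,-30,40)]:
    print(nm,seat+ex*x+ey*y)
E
```

```text
pins [[695.6  70.3  52. ]
 [696.   51.5  52. ]]
pad near [[579.   85.   40. ]
 [581.1  25.3  40. ]]
pad far [[705.1  90.5  40. ]
 [707.2  30.2  40. ]]
pinL [696.24797501  67.10824119]
pinR [697.15864793  49.13129276]
near [580.33279719  82.26315958]
nearR [583.36837359  22.33999815]
```

```bash
cat >> h.py <<'E'
SEAT=np.array([620.5,55.7]);PH=2.9
def ex(ph): return np.array([np.cos(np.radians(ph)),np.sin(np.radians(ph))])
def ey(ph): return np.array([-np.sin(np.radians(ph)),np.cos(np.radians(ph))])
def sp(x,y,z): return np.r_[SEAT+x*ex(PH)+y*ey(PH),z]
def toseat(p): d=np.asarray(p)[:2]-SEAT; return np.array([d@ex(PH),d@ey(PH)])
def pick(c,ph,off,z,strength=60):
    g=np.array(c)+off*ex(ph); o=[180,0,90+ph]
    ctrl.move_pose(np.r_[g,80],o); 
    hit=ctrl.move_straight(np.r_[g,z],rate=120,contact_N=12)
    print("down hit",hit,ctrl.get_eef_pos().round(1)); ctrl.clamp(strength); print("width",ctrl.get_width())
E
python3 - <<'E'
from h import *
ctrl.move_pose([430,-150,150],[180,0,94])
pick((480.5,-153.5),4,-59.5,1.8)
p=ctrl.get_eef_pos(); ctrl.move_straight([p[0],p[1],110],rate=200)
snap("wrist","g1"); print(ctrl.get_time(),ctrl.get_width(),ctrl.get_contact_force(),ctrl.get_ft_torque())
E
```

```text
down hit False [ 422.3 -158.2    2.9]
width 29.691343219766054
11.4167 29.575367048797144 [-0.30690661 -0.33822428 -0.78659873] [0.02126061 0.00362714 0.02201001]
```

View pics/g1.png

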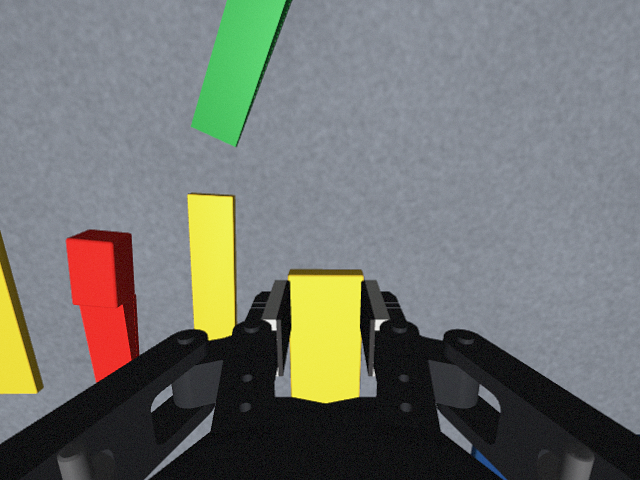

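```bash
python3 - <<'E'
from h import *
o=[180,0,90+PH]
ctrl.move_pose(sp(-59.5-130,0,90),o)
ctrl.move_straight(sp(-59.5-125,0,48),o,rate=150)
snap("wrist","i0"); snap("scene","i0s"); print(ctrl.get_time(),ctrl.get_eef_pos(),sp(-59.5-125,0,48))
E
```

```text
12.7833 [436.9857296   45.70280722  48.81665797] [436.2362786   46.36560256  48.        ]
```

View pics/i0.png

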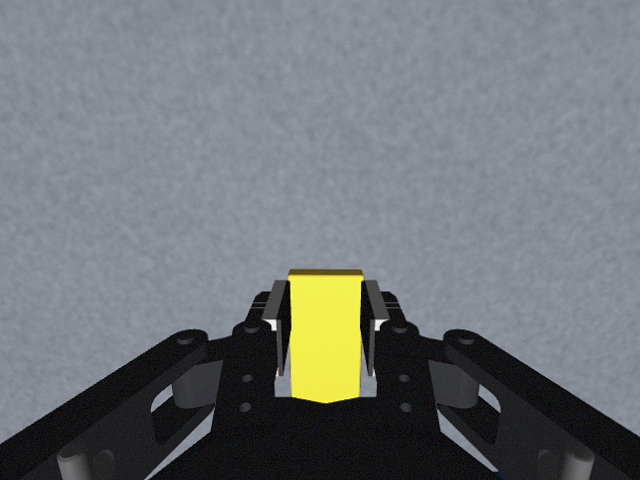

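View pics/i0s.png

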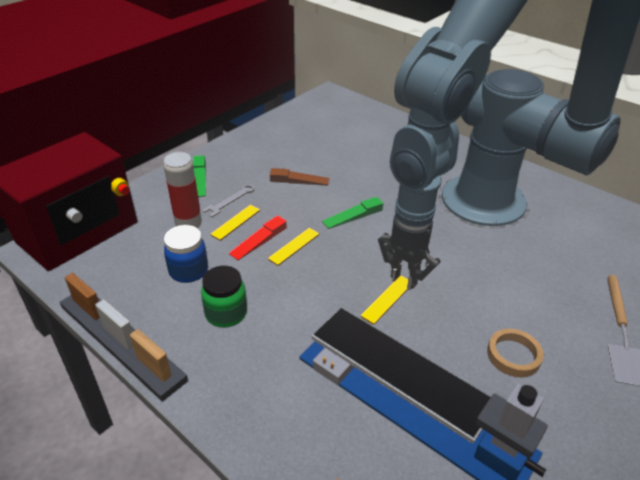

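```bash
python3 - <<'E'
from h import *
hit=ctrl.move_straight(sp(-59.5+15,0,48),rate=80,contact_N=6)
p=ctrl.get_eef_pos();print(hit,toseat(p),p,ctrl.get_contact_force(),ctrl.get_ft_torque(),ctrl.get_time())
snap("scene","i1s");snap("wrist","i1")
E
python3 -c "
import cv2
a=cv2.imread('pics/i1s.png')[300:420,280:440];cv2.imwrite('pics/i1z.png',cv2.resize(a,None,fx=4,fy=4,interpolation=2))"
```

```text
True [-59.833515     0.06848314] [560.7396456   52.74124199  46.52593748] [-0.65912854  0.17711787 -0.42189957] [ 0.04699808 -0.01969219  0.0059307 ] 14.1917
```

View pics/i1z.png

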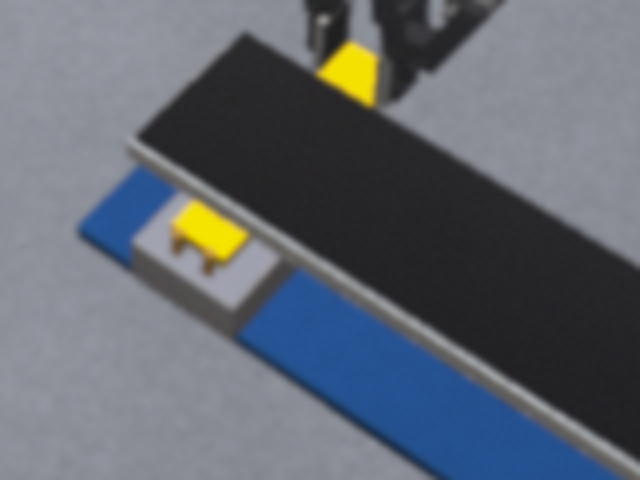

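View pics/i1.png

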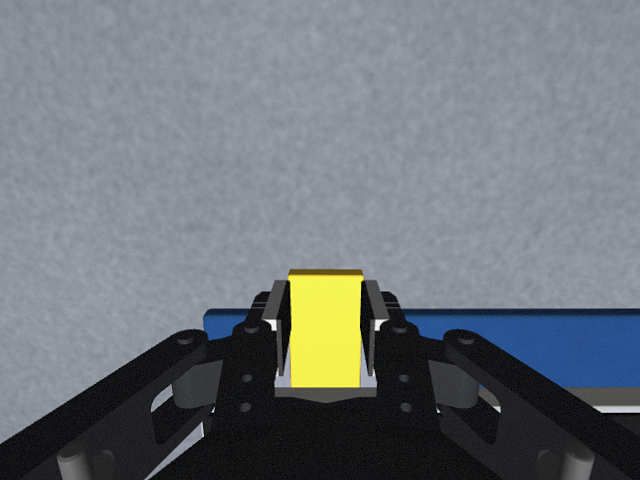

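```bash
python3 - <<'E'
from h import *
p=ctrl.get_eef_pos()
hit=ctrl.move_straight([p[0],p[1],37],rate=30,contact_N=4)
p=ctrl.get_eef_pos();print(hit,toseat(p),p,ctrl.get_contact_force(),ctrl.get_time())
q=toseat(p)
hit=ctrl.move_straight(sp(q[0]+6,q[1],p[2]),rate=30,contact_N=6)
p=ctrl.get_eef_pos();print(hit,toseat(p),p,ctrl.get_contact_force(),ctrl.get_time())
snap("scene","i2s")
ctrl.gripper_open(); 
p=ctrl.get_eef_pos(); ctrl.move_straight([p[0],p[1],90],rate=200)
snap("scene","i3s"); print(ctrl.get_time())
E
python3 -c "
import cv2
for n in ('i2','i3'):
  a=cv2.imread(f'pics/{n}s.png')[300:420,280:440];cv2.imwrite(f'pics/{n}z.png',cv2.resize(a,None,fx=4,fy=4,interpolation=2))"
```

```text
True [-5.96545564e+01  4.63446252e-02] [560.91949507  52.72818588  42.23889171] [-1.16160259 -0.58440856  5.52498878] 14.5583
True [-5.91096021e+01  5.41966191e-02] [561.46335424  52.76359866  42.26741553] [-1.63929157  0.02200647  4.98179281] 14.7667
15.8417
```

View pics/i3z.png

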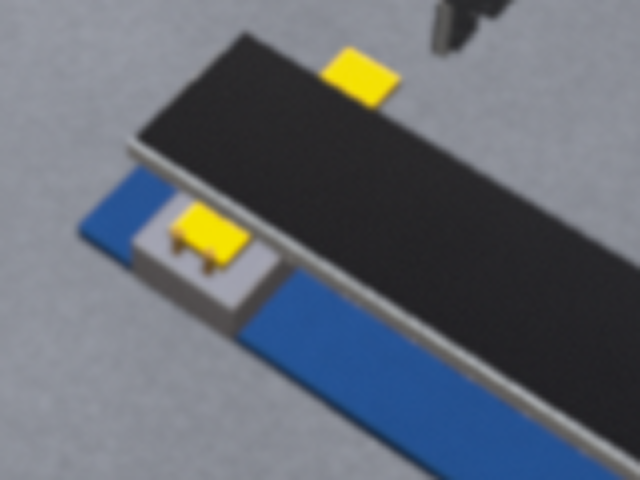

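```bash
python3 - <<'E'
from h import *
snap("wrist","i3w")
E
```

```text
(no output)
```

View pics/i3w.png

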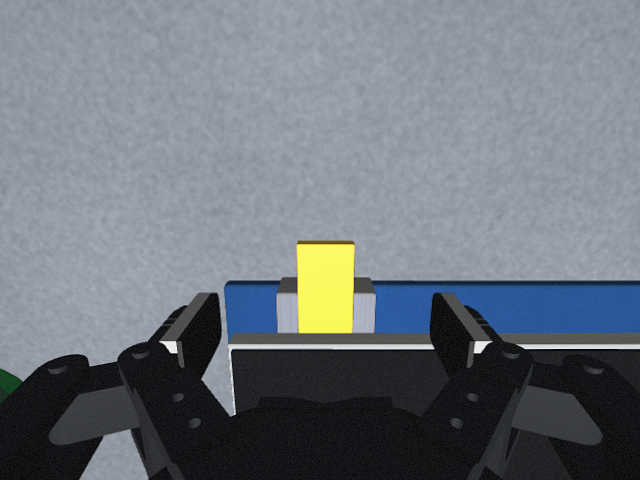

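```bash
python3 - <<'E'
from h import *
s=load("i3w"); f=s["frame"].astype(int)
for u in (287,326,365):
    print(u,[(v,tuple(f[v,u])) for v in list(range(238,248))*(u==326)+list(range(288,298))*(u!=326)+list(range(328,350))])
E
```

```text
287 [(288, (np.int64(71), np.int64(67), np.int64(68))), (289, (np.int64(73), np.int64(70), np.int64(70))), (290, (np.int64(70), np.int64(69), np.int64(68))), (291, (np.int64(73), np.int64(72), np.int64(74))), (292, (np.int64(89), np.int64(89), np.int64(89))), (293, (np.int64(134), np.int64(132), np.int64(131))), (294, (np.int64(162), np.int64(160), np.int64(165))), (295, (np.int64(168), np.int64(169), np.int64(175))), (296, (np.int64(169), np.int64(172), np.int64(187))), (297, (np.int64(170), np.int64(174), np.int64(190))), (328, (np.int64(171), np.int64(177), np.int64(190))), (329, (np.int64(173), np.int64(178), np.int64(194))), (330, (np.int64(172), np.int64(177), np.int64(193))), (331, (np.int64(173), np.int64(178), np.int64(193))), (332, (np.int64(153), np.int64(156), np.int64(169))), (333, (np.int64(102), np.int64(103), np.int64(105))), (334, (np.int64(79), np.int64(77), np.int64(76))), (335, (np.int64(86), np.int64(88), np.int64(83))), (336, (np.int64(84), np.int64(83), np.int64(82))), (337, (np.int64(84), np.int64(84), np.int64(82))), (338, (np.int64(86), np.int64(84), np.int6
[... 3257 characters left out ...]
3), np.int64(79))), (337, (np.int64(87), np.int64(86), np.int64(83))), (338, (np.int64(86), np.int64(86), np.int64(84))), (339, (np.int64(81), np.int64(79), np.int64(79))), (340, (np.int64(88), np.int64(90), np.int64(84))), (341, (np.int64(81), np.int64(78), np.int64(77))), (342, (np.int64(89), np.int64(90), np.int64(83))), (343, (np.int64(82), np.int64(83), np.int64(78))), (344, (np.int64(171), np.int64(171), np.int64(164))), (345, (np.int64(205), np.int64(207), np.int64(206))), (346, (np.int64(210), np.int64(220), np.int64(225))), (347, (np.int64(215), np.int64(223), np.int64(228))), (348, (np.int64(221), np.int64(229), np.int64(235))), (349, (np.int64(107), np.int64(112), np.int64(115)))]
```

```bash
python3 - <<'E'
from h import *
from scipy.optimize import least_squares
s=load("i3w")
A=onz(s,[(326,243.7)],48)[0]; B=onz(s,[(326,292.8)],40)[0]
print(toseat(A),toseat(B),"expected -72.5,-39.5; diff",(toseat(B)-toseat(A))[0])
for z in range(60,72,1):
    q=onz(s,[(326,332.6)],z)[0]; print(z,(toseat(q)-toseat(A))[0].round(2),(toseat(q)-toseat(B))[0].round(2))
print(onz(s,[(277,300),(375,300)],40),onz(s,[(297.5,250),(354.5,250)],48))
E
```

```text
[-71.79764116  -0.79840696] [-38.98114695  -0.78831047] expected -72.5,-39.5; diff 32.81649420703578
60 47.41 14.59
61 46.82 14.0
62 46.22 13.4
63 45.62 12.81
64 45.03 12.21
65 44.43 11.61
66 43.83 11.02
67 43.24 10.42
68 42.64 9.82
69 42.04 9.23
70 41.45 8.63
71 40.85 8.04
[[587.74283519  23.97350806  40.        ]
 [584.80470562  82.37346896  40.        ]] [[553.22735375  35.82050372  48.        ]
 [551.65808678  67.08305543  48.        ]]
```

```bash
python3 - <<'E'
from h import *
ctrl.move_pose([425,-235,100],[180,0,91])
pick((470.5,-237.7),1,-59.5,1.6)
print(ctrl.get_eef_pos())
p=ctrl.get_eef_pos(); ctrl.move_straight([p[0],p[1],110],rate=250)
snap("wrist","g2"); print(ctrl.get_time(),ctrl.get_width())
o=[180,0,90+PH]
ctrl.move_pose(sp(-59.5-130,0,90),o)
ctrl.move_straight(sp(-59.5-125,0,54),o,rate=200); print(ctrl.get_eef_pos(),ctrl.get_time())
E
```

```text
down hit False [ 411.9 -239.1    2.3]
width 29.572111089412
[ 411.31402996 -239.06256148    2.35062708]
19.35 29.87325577255545
[435.30784621  45.4035428   53.50860101] 20.7917
```

View pics/g2.png

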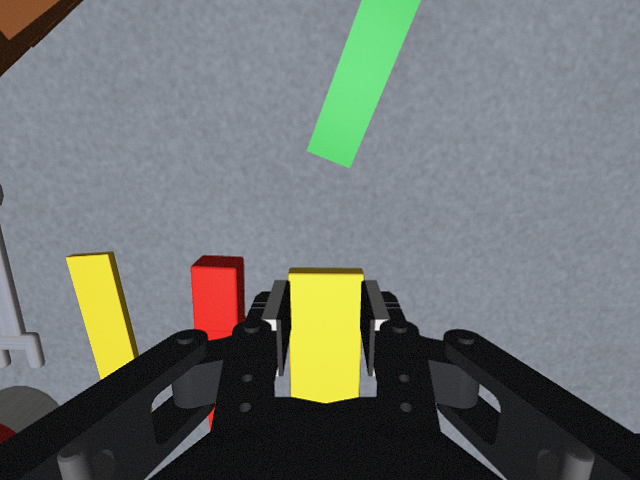

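```bash
python3 - <<'E'
from h import *
hit=ctrl.move_straight(sp(-63,0,54),rate=80,contact_N=6)
p=ctrl.get_eef_pos();print(hit,toseat(p),p,ctrl.get_contact_force(),ctrl.get_time())
snap("scene","j1s");snap("wrist","j1")
E
python3 -c "
import cv2
a=cv2.imread('pics/j1s.png')[300:420,280:440];cv2.imwrite('pics/j1z.png',cv2.resize(a,None,fx=4,fy=4,interpolation=2))"
```

```text
False [-6.35414349e+01  2.88158712e-02] [557.03848106  52.51403096  53.94581008] [-0.10536985 -0.67967815 -0.41799195] 22.4583
```

View pics/j1z.png

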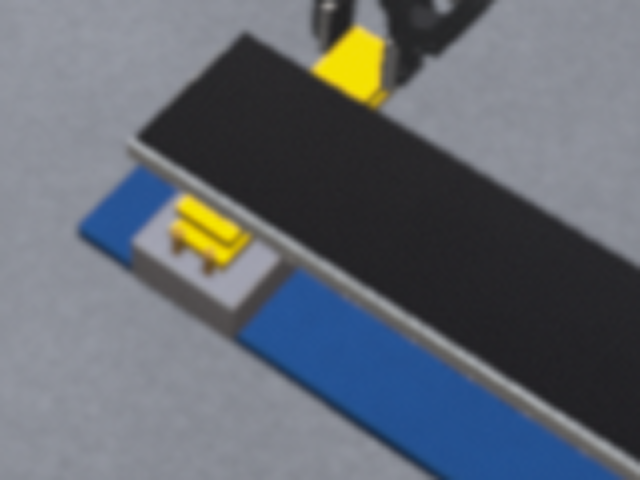

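Second shim is above the first, ~4 mm short of the pins. Lower, push home, release.

```bash
python3 - <<'E'
from h import *
p=ctrl.get_eef_pos()
hit=ctrl.move_straight([p[0],p[1],45.5],rate=25,contact_N=4)
p=ctrl.get_eef_pos();print(hit,toseat(p),p,ctrl.get_contact_force(),ctrl.get_time())
q=toseat(p)
hit=ctrl.move_straight(sp(q[0]+10,0,p[2]),rate=30,contact_N=6)
p=ctrl.get_eef_pos();print(hit,toseat(p),p,ctrl.get_contact_force(),ctrl.get_time())
ctrl.gripper_open(); 
p=ctrl.get_eef_pos(); ctrl.move_straight([p[0],p[1],95],rate=200)
snap("scene","j3s");snap("wrist","j3w"); print(ctrl.get_time())
E
python3 -c "
import cv2
a=cv2.imread('pics/j3s.png')[300:420,280:440];cv2.imwrite('pics/j3z.png',cv2.resize(a,None,fx=4,fy=4,interpolation=2))"
```

```text
True [-6.29951831e+01 -1.83323382e-02] [557.58641873  52.49457962  49.91550624] [-2.03306968  0.86974528  7.38708757] 22.8417
True [-6.28440973e+01 -9.36562290e-03] [557.73685736  52.51117872  50.13197902] [-1.64979998 -0.80953516  5.15578749] 23.0583
24.1167
```

View pics/j3z.png

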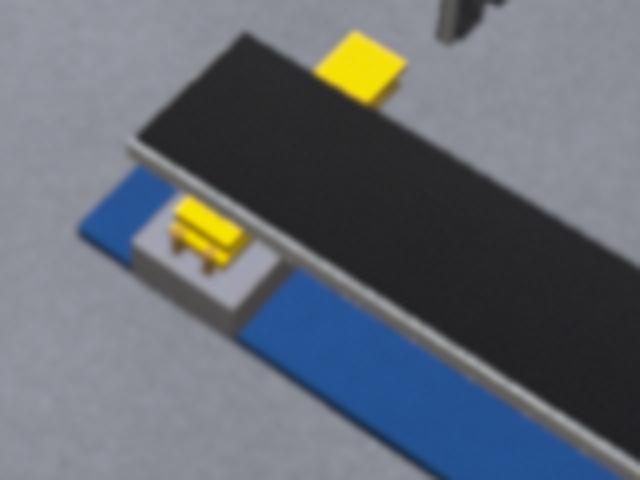

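View pics/j3w.png

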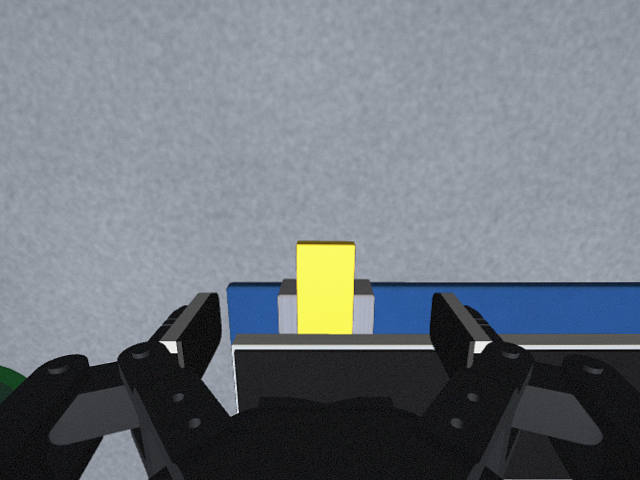

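```bash
python3 - <<'E'
from h import *
s=load("j3w"); f=s["frame"].astype(int)
print([(v,f[v,326].tolist()) for v in range(236,250)])
print([(v,f[v,326].tolist()) for v in range(328,338)])
for v in (242.5,243.5,244.5): print(toseat(onz(s,[(326,v)],56)[0]))
for z in (63,64,65): print(z,toseat(onz(s,[(326,334)],z)[0]))
E
```

```text
[(236, [153, 157, 169]), (237, [153, 159, 169]), (238, [157, 162, 173]), (239, [151, 158, 167]), (240, [141, 143, 144]), (241, [111, 101, 72]), (242, [98, 81, 14]), (243, [80, 66, 11]), (244, [189, 154, 39]), (245, [242, 232, 72]), (246, [250, 251, 97]), (247, [250, 252, 101]), (248, [250, 251, 99]), (249, [250, 251, 103])]
[(328, [250, 249, 91]), (329, [250, 248, 90]), (330, [250, 248, 91]), (331, [250, 249, 88]), (332, [255, 253, 90]), (333, [218, 214, 80]), (334, [109, 107, 75]), (335, [77, 75, 77]), (336, [83, 82, 79]), (337, [85, 83, 80])]
[-76.9428783  -0.8735819]
[-76.38140316  -0.87365405]
[-75.81902447  -0.87372628]
63 [-25.77262621  -0.89005205]
64 [-26.38035919  -0.89140865]
65 [-26.98809217  -0.89276526]
```

```bash
python3 - <<'E'
from h import *
ctrl.move_straight(sp(-110,0,95),rate=250)
ctrl.clamp(30)
ctrl.move_straight(sp(-110,0,50.5),rate=200)
hit=ctrl.move_straight(sp(-75,0,50.5),rate=40,contact_N=6)
p=ctrl.get_eef_pos();print(hit,toseat(p),p,ctrl.get_contact_force(),ctrl.get_time())
ctrl.move_straight(sp(-110,0,55),rate=150)
ctrl.move_straight(sp(-100,0,95),rate=250)
snap("wrist","k1"); print(ctrl.get_time())
s=load("k1"); f=s["frame"].astype(int)
print([(v,f[v,326].tolist()) for v in range(270,340,3)])
E
```

```text
True [-8.40162371e+01 -4.07540629e-03] [536.59156387  51.44530136  49.91714915] [0.31228161 0.19585171 0.20329009] 26.2583
26.95
[(270, [154, 159, 171]), (273, [154, 159, 170]), (276, [150, 155, 164]), (279, [96, 100, 107]), (282, [12, 16, 4]), (285, [19, 18, 20]), (288, [20, 22, 26]), (291, [20, 23, 23]), (294, [12, 7, 14]), (297, [23, 23, 21]), (300, [21, 25, 23]), (303, [12, 8, 13]), (306, [20, 20, 20]), (309, [5, 8, 4]), (312, [10, 14, 13]), (315, [14, 12, 14]), (318, [32, 29, 32]), (321, [85, 83, 83]), (324, [84, 81, 82]), (327, [77, 76, 80]), (330, [83, 81, 82]), (333, [82, 79, 81]), (336, [83, 80, 83]), (339, [82, 81, 82])]
```

View pics/k1.png

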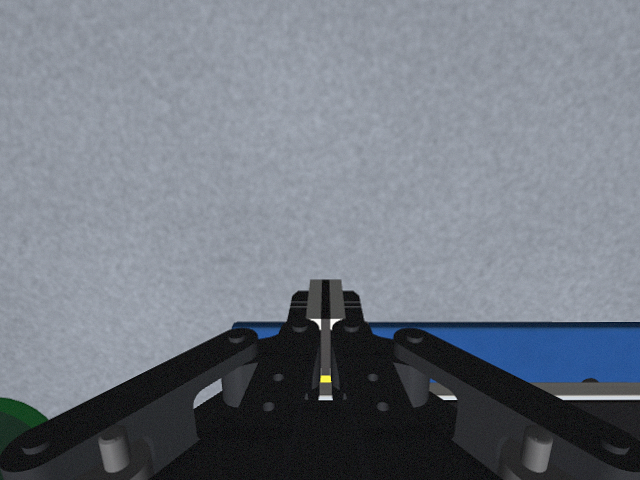

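```bash
python3 - <<'E'
from h import *
s=load("g2"); P=onz(s,[(192,267),(244,267),(193,330),(244,330)],26); print(P.round(1))
s=load("g1"); P=onz(s,[(68,239),(119,241)],26); print(P.round(1))
ctrl.gripper_open()
ctrl.move_pose([440,-317,160],[180,0,90]); snap("wrist","m1"); print(ctrl.get_eef_pos(),ctrl.get_time())
E
```

```text
[[ 431.  -331.    26. ]
 [ 430.3 -295.5   26. ]
 [ 479.5 -334.6   26. ]
 [ 478.9 -297.7   26. ]]
[[ 430.9 -330.4   26. ]
 [ 430.  -296.5   26. ]]
[ 440.37147374 -315.78500394  159.69999985] 29.2083
```

View pics/m1.png

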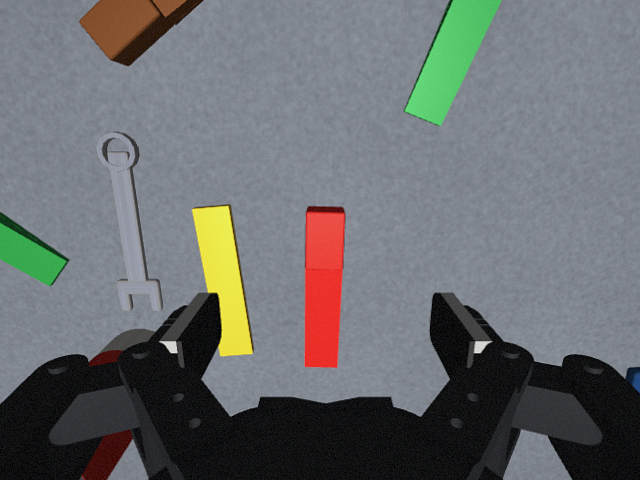

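```bash
python3 - <<'E'
from h import *
s=load("m1"); P=onz(s,[(307,213),(344,213),(306,268.5),(343,268.5)],26); print(P.round(1)); print(onz(s,[(305,367),(337,367)],3).round(1))
print(onz(s,[(194,208),(231,206),(253,354),(221,356)],8).round(1))
E
```

```text
[[ 431.7 -331.7   26. ]
 [ 431.7 -302.2   26. ]
 [ 479.1 -333.2   26. ]
 [ 479.  -302.3   26. ]]
[[ 591.7 -337.     3. ]
 [ 591.7 -305.5    3. ]]
[[ 431.3 -428.3    8. ]
 [ 429.6 -396.9    8. ]
 [ 573.6 -386.3    8. ]
 [ 575.8 -417.1    8. ]]
```

```bash
python3 - <<'E'
from h import *
pick((456,-318),-1,0,3,strength=90)
p=ctrl.get_eef_pos(); print(p); ctrl.move_straight([p[0],p[1],110],rate=250)
snap("wrist","m2")
o=[180,0,90+PH]
ctrl.move_pose(sp(-200,0,100),o)
ctrl.move_straight(sp(-190,0,66),o,rate=150)
p=ctrl.get_eef_pos();print(toseat(p),p,ctrl.get_contact_force(),ctrl.get_width(),ctrl.get_time()); snap("scene","m2s"); snap("wrist","m3")
E
python3 -c "
import cv2
a=cv2.imread('pics/m2s.png')[200:350,280:480];cv2.imwrite('pics/m2z.png',cv2.resize(a,None,fx=4,fy=4,interpolation=2))"
```

```text
down hit False [ 456.8 -318.8    4.2]
width 30.37608919523553
[ 456.51649216 -318.45044314    3.74034571]
[-190.42492609   -0.62418274] [430.35051946  45.44245974  65.69671893] [-0.47507676  0.13500646 -1.31057148] 30.257570327091265 33.3417
```

View pics/m2z.png

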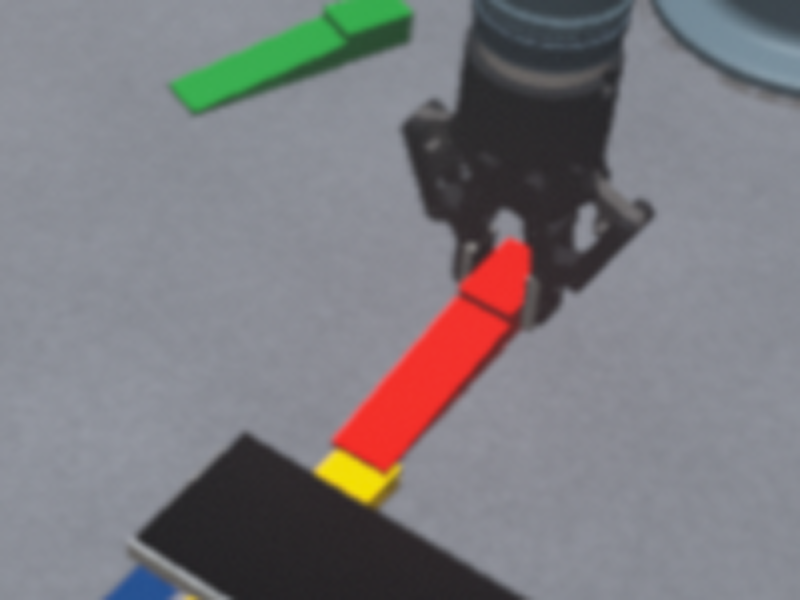

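View pics/m3.png

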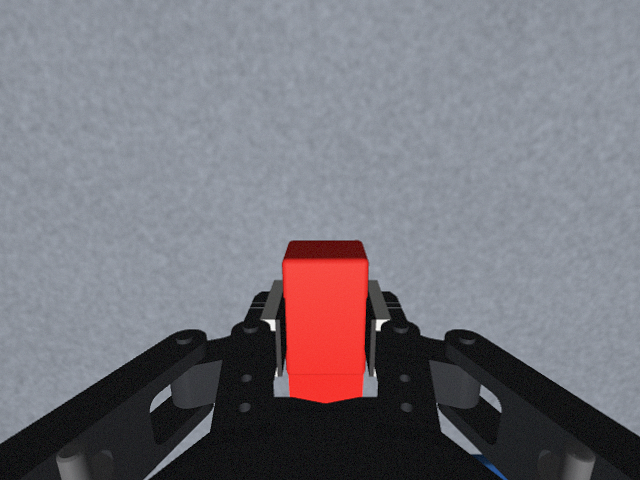

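```bash
python3 - <<'E'
from h import *
hit=ctrl.move_straight(sp(-190,0,60.9),rate=40,contact_N=4)
p=ctrl.get_eef_pos();print(hit,toseat(p),p[2],ctrl.get_contact_force().round(1),ctrl.get_ft_torque().round(2),ctrl.get_time())
if not hit:
    hit=ctrl.move_straight(sp(-152,0,60.9),rate=60,contact_N=5)
    p=ctrl.get_eef_pos();print(hit,toseat(p),p[2],ctrl.get_contact_force().round(1),ctrl.get_ft_torque().round(2),ctrl.get_time())
snap("scene","n1s")
E
python3 -c "
import cv2
a=cv2.imread('pics/n1s.png')[250:400,280:480];cv2.imwrite('pics/n1z.png',cv2.resize(a,None,fx=4,fy=4,interpolation=2))"
```

```text
False [-1.90125509e+02 -1.21858598e-02] 61.005775608170495 [-0.1 -0.3 -0.7] [-0.02 -0.04  0.02] 33.7167
False [-1.52399341e+02  3.10209162e-02] 60.67185426209941 [-0.1 -0.4 -0.9] [-0.    0.04  0.08] 34.5
```

View pics/n1z.png

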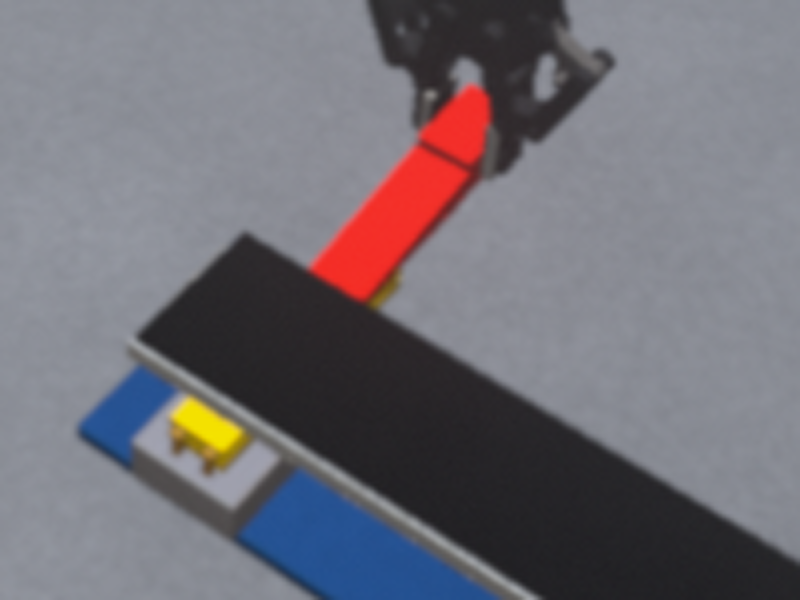

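```bash
python3 - <<'E'
from h import *
def rep(t,hit=None):
    p=ctrl.get_eef_pos();d=toseat(p)[0]+135+27.5;print(t,hit,"d~%.1f"%d,toseat(p)[1].round(1),"z%.2f"%p[2],ctrl.get_contact_force().round(1),ctrl.get_ft_torque().round(2),ctrl.get_time()); return p
hit=ctrl.move_straight(sp(-150,0,56.5),rate=25,contact_N=3)
p=rep("down",hit); z=p[2]
hit=ctrl.move_straight(sp(-115,0,z),rate=30,contact_N=5); rep("push",hit)
ctrl.hold(0.2); rep("hold")
E
```

```text
down True d~11.3 0.0 z58.46 [-1.8  0.1  6.1] [-0.02 -0.39  0.03] 34.7583
push True d~11.3 0.1 z58.61 [-2.7  0.6  7.2] [ 0.   -0.24  0.  ] 35.0917
hold None d~11.3 0.1 z58.68 [-1.8  0.3  6.5] [-0.01 -0.26 -0.04] 35.2917
```

```bash
cat >> h.py <<'E'
def rep(t,hit=None):
    p=ctrl.get_eef_pos();d=toseat(p)[0]+135+27.5;print(t,hit,"d~%.1f"%d,toseat(p)[1].round(1),"z%.2f"%p[2],ctrl.get_contact_force().round(1),ctrl.get_ft_torque().round(2),round(ctrl.get_time(),2)); return p
E
python3 - <<'E'
from h import *
ctrl.move_straight(sp(-151,0,59.6),rate=20); p=rep("up")
hit=ctrl.move_straight(sp(-115,0,59.6),rate=30,contact_N=5); rep("push",hit)
ctrl.hold(0.2); rep("hold")
E
```

```text
up None d~11.7 -0.0 z59.69 [ 0.5 -0.4  1.3] [ 0.04 -0.29  0.01] 35.54
push True d~11.9 -0.0 z59.47 [-0.9 -0.1  3.7] [ 0.05 -0.32  0.01] 35.85
hold None d~11.8 0.0 z59.47 [-0.8 -0.2  3.8] [-0.01 -0.49 -0.02] 36.05
```

```bash
python3 - <<'E'
from h import *
rep("start")
for x in (-149,-147,-145):
    ctrl.move_straight(sp(x,0,60.0),rate=20); p=rep(x)
    f=ctrl.get_contact_force()
    if f[0]<-8: break
snap("scene","n2s")
E
```

```text
start None d~11.8 0.0 z59.47 [-0.8 -0.2  3.8] [-0.01 -0.49 -0.02] 36.05
-149 None d~12.7 0.0 z59.69 [-3.4 -0.6  3. ] [ 0.02  0.05 -0.04] 36.32
-147 None d~15.1 0.1 z59.76 [-2.9 -0.3  2.1] [ 0.07  0.05 -0.02] 36.57
-145 None d~17.8 0.0 z59.89 [-2.2 -0.3  1.5] [ 0.    0.03 -0.02] 36.82
```

```bash
python3 - <<'E'
from h import *
for x in np.arange(-143,-120,2):
    ctrl.move_straight(sp(x,0,60.0),rate=20); p=rep(x)
    f=ctrl.get_contact_force()
    if f[0]<-5: break
snap("scene","n3s")
E
python3 -c "
import cv2
a=cv2.imread('pics/n3s.png')[250:400,280:480];cv2.imwrite('pics/n3z.png',cv2.resize(a,None,fx=4,fy=4,interpolation=2))"
```

```text
-143 None d~20.0 -0.0 z60.02 [-0.9 -0.1  1.5] [ 0.03 -0.03 -0.05] 37.12
-141 None d~21.9 -0.0 z60.06 [-0.9 -0.2  0.9] [ 0.03 -0.16 -0.03] 37.37
-139 None d~23.8 -0.0 z60.04 [-0.3  1.   2.2] [-0.02 -0.11  0.01] 37.62
-137 None d~25.3 -0.0 z59.94 [-2.8 -0.4  1.3] [-0.03  0.12  0.01] 37.87
-135 None d~25.8 0.1 z59.73 [-6.7 -0.6  5.7] [-0.05  0.62 -0.06] 38.12
```

View pics/n3z.png

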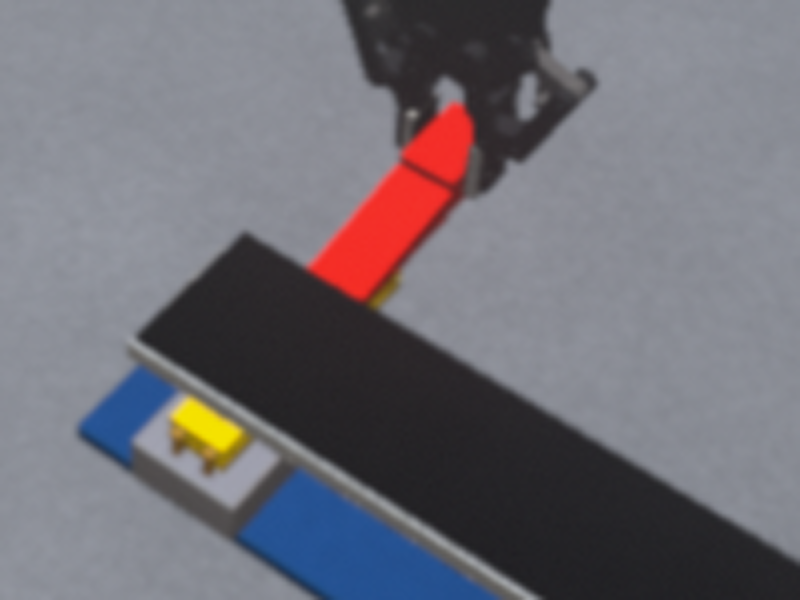

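```bash
python3 - <<'E'
from h import *
rep("s")
for x in (-134,-133,-132):
    ctrl.move_straight(sp(x,0,60.0),rate=20); ctrl.hold(0.15); p=rep(x)
    f=ctrl.get_contact_force()
    if f[0]<-14: break
snap("scene","n4s"); snap("wrist","n4")
a=load("n1s")["frame"].astype(int);b=load("n4s")["frame"].astype(int)
cv2.imwrite("pics/n4d.png",np.clip(np.abs(a-b).sum(2)*2,0,255).astype(np.uint8)[220:480,200:560])
E
```

```text
s None d~25.8 0.1 z59.71 [-4.9 -0.2  5.3] [-0.09  0.62  0.01] 38.17
-134 None d~25.8 0.1 z59.65 [-8.8 -0.8  7.6] [-0.11  0.97 -0.07] 38.57
-133 None d~25.8 0.0 z59.61 [-10.7   0.    9.2] [-0.11  1.37  0.04] 38.97
-132 None d~25.9 0.1 z59.52 [-13.9  -0.7  11.4] [-0.16  1.66 -0.  ] 39.37
```

View pics/n4d.png

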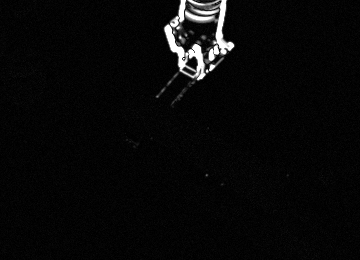

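View pics/n4.png

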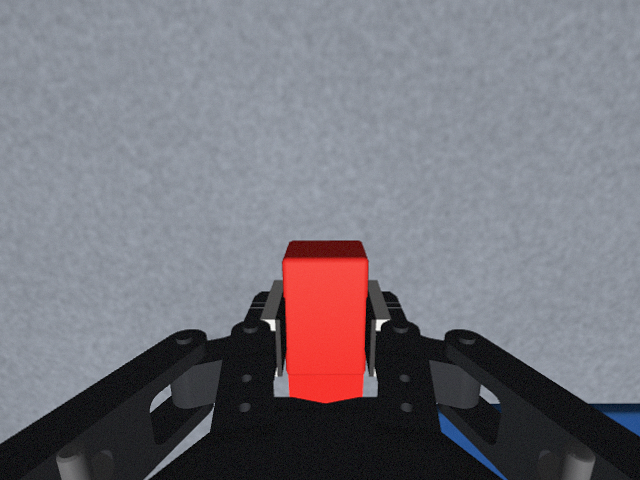

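```bash
python3 - <<'E'
from h import *
for x,z in ((-135,60.0),(-135,60.6),(-135,61.2),(-134,61.2),(-133,61.2)):
    ctrl.move_straight(sp(x,0,z),rate=20); ctrl.hold(0.1); p=rep((x,z))
    if ctrl.get_contact_force()[0]<-9: break
E
```

```text
(-135, 60.0) None d~26.0 0.1 z59.72 [-6.5  0.   5.9] [-0.08  0.68 -0.  ] 39.87
(-135, 60.6) None d~26.0 0.1 z60.00 [-5.5 -0.3  1.9] [-0.06  0.61  0.02] 40.22
(-135, 61.2) None d~26.1 0.1 z60.51 [-5.   0.5  0.2] [-0.07  0.75  0.01] 40.57
(-134, 61.2) None d~26.0 0.1 z60.31 [-8.  -1.1  2.6] [-0.06  1.07 -0.05] 40.92
(-133, 61.2) None d~26.0 0.1 z60.15 [-10.4  -0.7   4. ] [-0.15  1.35  0.  ] 41.27
```

```bash
python3 - <<'E'
from h import *
for x,z in ((-132,62),(-131,62.3),(-130,62.6),(-129,62.8)):
    ctrl.move_straight(sp(x,0,z),rate=20); ctrl.hold(0.1); p=rep((x,z))
    if ctrl.get_contact_force()[0]<-25: break
snap("wrist","n5");snap("scene","n5s")
for n in ("n1s","n5s"):
    cv2.imwrite(f"pics/{n}_q.png",cv2.resize(load(n)["frame"][300:420,280:440,::-1],None,fx=4,fy=4,interpolation=2))
E
```

```text
(-132, 62) None d~26.0 0.1 z60.55 [-10.4  -1.4   2.6] [-0.14  1.61 -0.03] 41.62
(-131, 62.3) None d~26.3 0.2 z60.65 [-12.4  -0.5   3.7] [-0.24  1.79 -0.05] 41.97
(-130, 62.6) None d~27.0 0.2 z60.82 [-11.7  -0.7   3.3] [-0.21  1.92 -0.05] 42.32
(-129, 62.8) None d~27.8 0.2 z60.92 [-13.1  -0.4   3.4] [-0.22  1.96 -0.06] 42.67
```

View pics/n5s_q.png

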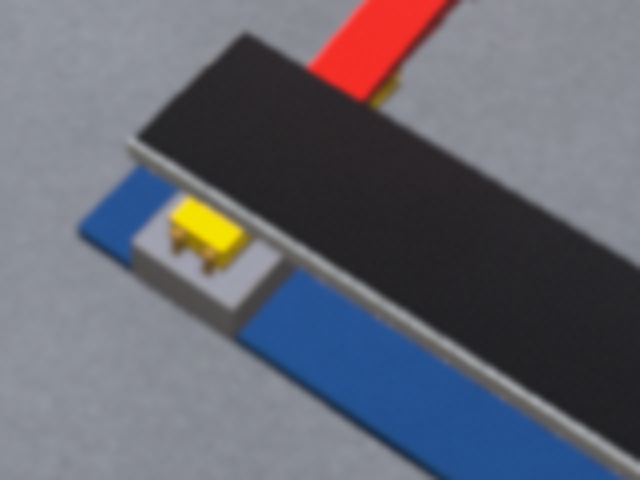

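View pics/n5.png

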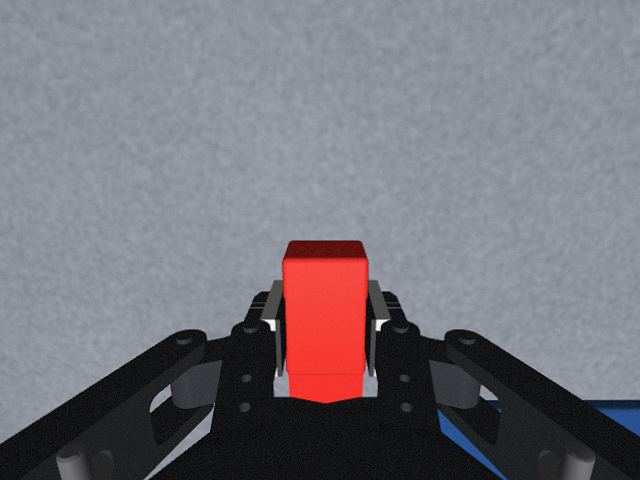

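```bash
python3 - <<'E'
from h import *
s=load("n5s"); cv2.imwrite("pics/n5q2.png",cv2.resize(s["frame"][240:390,300:450,::-1],None,fx=4,fy=4,interpolation=2))
# predicted points for d=27.8
x0=-27.5+27.8
for nm,x,y,z in [("hfL",x0-110,16,74.6),("hfR",x0-110,-16,74.6),("rearTopL",x0-160,16,82),("rearTopR",x0-160,-16,82),("hfTopR",x0-110,-16,82),("edgeTopC",-27.5,0,79),("shimnearR",-72.5,-16,56),("shimnearL",-72.5,16,56)]:
    u=proj(s,sp(x,y,z))[0]; print(nm,((u-[300,240]+.5)*4-.5).round(1))
E
```

```text
hfL [368.3 236.7]
hfR [314.5 206.9]
rearTopL [423.6 170.5]
rearTopR [370.2 142.1]
hfTopR [315.7 196.7]
edgeTopC [246.9 313. ]
shimnearR [269.7 274.7]
shimnearL [323.3 305.7]
```

View pics/n5q2.png

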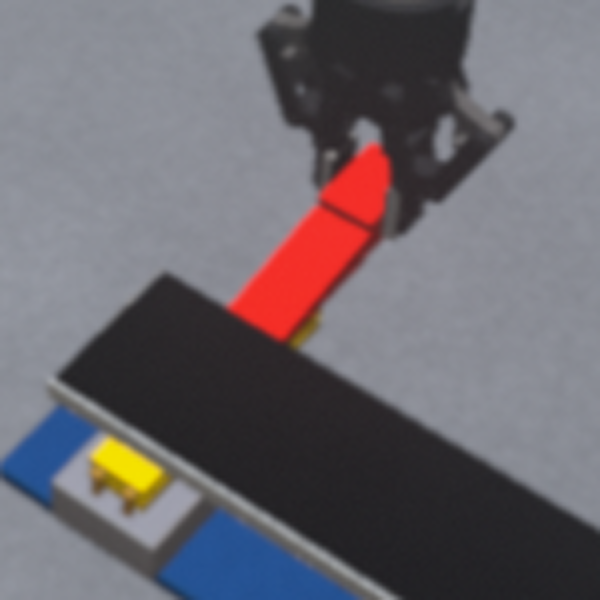

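```bash
python3 - <<'E'
from h import *
s=load("n5s"); x0=-27.5+27.8
g=lambda c:np.array([(c[0]+.5)/4-.5+300,(c[1]+.5)/4-.5+240])
L=[("hfL",x0-110,16,74.6,(370,232)),("hfR",x0-110,-16,74.6,(320,205)),("platFR",-27.5,-50,78.5,(166,272)),("platBR",62.5,-50,78.5,(52,380)),
("shimFR",72.5,-16,56,(92,462)),("shimFL",72.5,16,56,(137,487)),("padFR?",86.5,-30,40,(53,485)),("padFL",86.5,30,40,(153,545)),("shimNL",-72.5,16,56,(320,316))]
for nm,x,y,z,c in L:
    u=proj(s,sp(x,y,z))[0]; q=onz(s,[g(c)],z)[0]; print(nm,((u-[300,240]+.5)*4-.5).round(1),c,"seat xy at z:",toseat(q).round(1))
E
```

```text
hfL [368.3 236.7] (370, 232) seat xy at z: [-112.9   14.9]
hfR [314.5 206.9] (320, 205) seat xy at z: [-112.5  -14.6]
platFR [162.9 264. ] (166, 272) seat xy at z: [-24.3 -45.7]
platBR [ 47.1 376. ] (52, 380) seat xy at z: [ 62.9 -46.8]
shimFR [ 90.5 457.4] (92, 462) seat xy at z: [ 74.1 -13.8]
shimFL [145.8 493.6] (137, 487) seat xy at z: [72.1 10.7]
padFR? [ 47.6 482.3] (53, 485) seat xy at z: [ 86.1 -27.1]
padFL [150.7 551.3] (153, 545) seat xy at z: [83.1 28.8]
shimNL [323.3 305.7] (320, 316) seat xy at z: [-65.9  18.4]
```

```bash
python3 - <<'E'
from h import *
for x,z in ((-127.5,62.6),(-126,62.6),(-124.5,62.6)):
    ctrl.move_straight(sp(x,0,z),rate=20); ctrl.hold(0.1); p=rep((x,z))
    if ctrl.get_contact_force()[0]<-20: break
ctrl.hold(0.5); rep("hold"); print(ctrl.get_width())
snap("wrist","n6");snap("scene","n6s")
a=load("n1s")["frame"].astype(int);b=load("n6s")["frame"].astype(int)
cv2.imwrite("pics/n6q.png",cv2.resize(b[240:390,300:450,::-1].astype(np.uint8),None,fx=4,fy=4,interpolation=2))
cv2.imwrite("pics/n6d.png",np.clip(np.abs(a-b).sum(2)*2,0,255).astype(np.uint8)[220:480,200:560])
E
```

```text
(-127.5, 62.6) None d~29.3 0.3 z60.77 [-12.5  -1.2   3.5] [-0.13  1.94 -0.04] 43.12
(-126, 62.6) None d~30.7 0.3 z60.73 [-12.6  -0.6   3.4] [-0.14  1.96  0.01] 43.47
(-124.5, 62.6) None d~32.1 0.3 z60.71 [-13.8  -1.5   3.6] [-0.12  1.96 -0.01] 43.82
hold None d~32.1 0.3 z60.70 [-12.7  -1.3   4.3] [-0.16  1.95  0.04] 44.32
30.373436671130612
```

View pics/n6q.png

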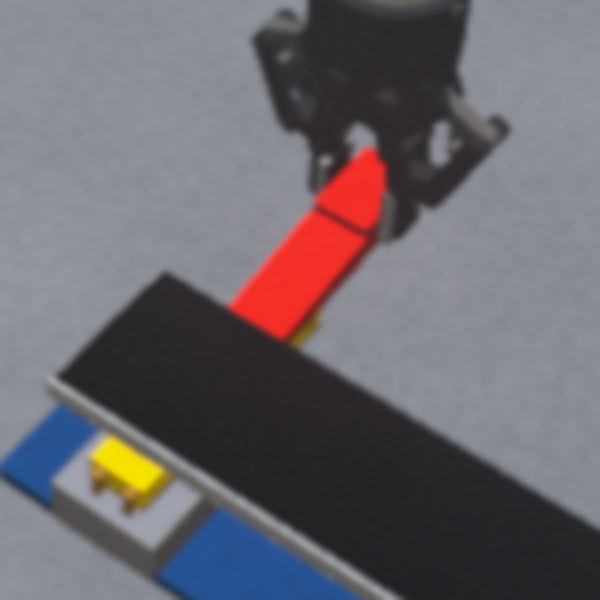

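View pics/n6d.png

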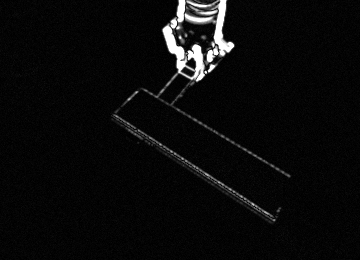

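View pics/n6.png

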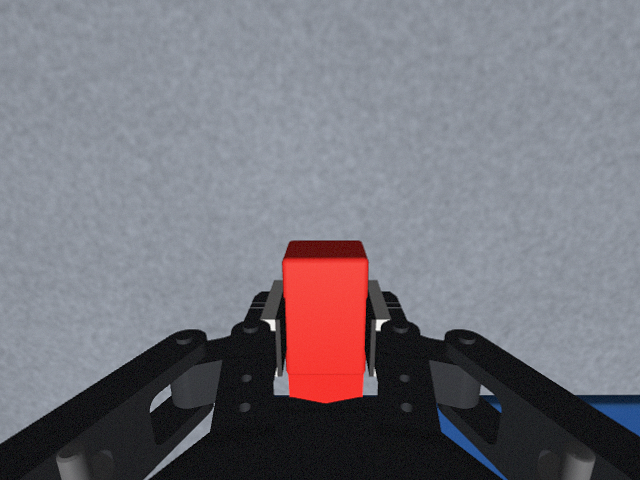

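```bash
python3 - <<'E'
from h import *
a=load("n1s");b=load("n6s")
ga,gb=[cv2.GaussianBlur(cv2.cvtColor(x["frame"],cv2.COLOR_RGB2GRAY),(3,3),0).astype(np.float32) for x in (a,b)]
# far edge strip of platen: vertical shift by least squares gradient on ROI
for r in ((335,470,310,470),):
    A=ga[r[0]:r[1],r[2]:r[3]];B=gb[r[0]:r[1],r[2]:r[3]]
    gy=np.gradient(A,axis=0); m=np.abs(gy)>8
    print("dv px",-((B-A)*gy)[m].sum()/(gy**2)[m].sum())
u0=proj(a,sp(60,100,78))[0];u1=proj(a,sp(60,100,79))[0]; print("px per mm",u1-u0)
ctrl.hold(0.3); rep("final"); print(ctrl.get_width(),ctrl.get_dq().round(2))
ctrl.close_job(); print(ctrl.get_time())
E
```

```text
dv px -0.2741897
px per mm [ 0.0471242  -0.34565017]
final None d~32.1 0.3 z60.73 [-13.7  -0.5   4.4] [-0.15  1.99 -0.03] 44.72
30.33729029599799 [-0.09 -0.   -0.03  0.02 -0.01 -0.01]
the job is handed in; nothing more can be done
the job is handed in; nothing more can be done
```

I packed the nose with two yellow shims and pushed the red wedge in on top of them. I handed the job in at 44.7 s with the wedge still gripped at 90 N and pressed in; no verdict came back.

- **Gap:** the camera put it at 24 mm or a little more, and the wedge met the platen at about 23.4 mm. Either way two shims fit with taper to spare.
- **Shims:** the first went home on the first push. The second was released about 4 mm short of the pins because friction stopped it. I nudged it home with the closed fingers, and the later views show both flush against the pins. The third shim and everything else stayed where they were.
- **Wedge:** at about 26 mm of insertion it stopped solidly, and the stall was partly friction from my downward pressure. After I eased that, it slid on with the push level at about 12–13 N, which means it was lifting the platen slightly. The grip did not slip.
- **Final checks:**
  - The arm's own position gives the tip about 32 mm past the platen edge.
  - The horizontal push is about 13 N and the arm is still.
  - Platen lift is about 0.8 mm, both from an image comparison and from the wedge slope.
- **Disagreement:** the scene camera read the insertion 3 to 6 mm lower than the arm. I pushed about 4 mm further so the tip clears the 18 mm minimum on either reading.
- **Not measured:** I could not read the bearing force between wedge and platen directly. I infer about 6 N, since that is what it takes to lift the platen.

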